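Zero the dial of the slide press, then hold the press down at half a turn

TASK

Get the slide press ready and squash the specimen: with the plunger untouched, turn the dial's bezel until its zero mark stands at the pointer. Then press the plunger's round cap down with the fingers until the pointer has gone half a turn to the dot opposite the zero mark, and finish the program while still holding it there. Never push the plunger down to its stop, which would crack the slide, keep the bezel at zero, and leave the other things on the bench where they stand.

Things in the scene. Friction and masses are not known exactly. Their poses are not given: they have to be found in the camera images.
- press_stand: The slide press: a cream base plate 130 x 260 x 16 mm, fixed to the bench. Origin under the plate's centre; x points to its rear, y along its length to the dial end, z up. The dial stands at (0, 70) mm, the plunger at (0, -70) mm. It does not move when pushed.
- bezel_center (a point): Centre of the dial's bezel at its top, 72 mm above the bench, on the bezel's vertical axis. The bezel is a steel ring 64 mm in diameter and 25 mm high (47 to 72 mm above the bench) round a white face, on a pedestal 44 mm in diameter. To be gripped across its diameter from above; light friction (0.05 N m) keeps it where it is left. This point does not move.
- bezel (a joint): Angle of the bezel (rad), clockwise seen from above is positive; 0 when its zero mark stands exactly at the resting pointer. Starts at 0.5 to 1.4, so it is to be turned back counter-clockwise by that much. It turns from -2.5 to 2.5.
- zero_mark (a point): The dial's zero mark: a black triangle and rib 9 mm wide on the bezel's rim, this point 29 mm from the bezel's axis at its top. It turns with the bezel, as does the face with a tick every 30 degrees, a long tick each quarter turn and a black dot straight across from the zero mark.
- pointer_tip (a point): Tip of the black pointer, 21 mm from the bezel's axis, 69 mm above the bench. At rest the pointer points along the stand's x. It turns clockwise seen from above as the plunger goes down, 15 degrees per mm, so half a turn at 12 mm.
- cap: The plunger's black round cap, 40 mm in diameter and 26 mm high. Origin at the centre of its underside, 70 mm above the bench when up; it goes straight down with the plunger.
- cap_top (a point): Centre of the cap's flat top (34 mm across), 96 mm above the bench when up: the place to press, from above.
- plunger (a joint): Travel of the plunger downwards (m): 0 up, 0.018 at its stop. A spring lifts it: 3 N at 0 plus 0.6 N per mm, so about 10 N at 0.012, the travel of half a turn of the pointer.
- dropper: Bystander: brown dropper bottle, 34 mm in diameter and 75 mm high, loose. Origin under its centre.
- stain_jar: Bystander: glass jar with a lid, 48 mm in diameter and 60 mm high, loose. Origin under its centre.
- petri: Bystander: petri dish, 90 mm in diameter and 16 mm high, loose. Origin under its centre.
- slide_box: Bystander: flat plastic slide box, 87 x 57 x 32 mm, loose. Origin under its centre.
- tally: Bystander: round steel tally counter, 44 mm in diameter and 34 mm high with its small stud, loose. Not the plunger. Origin under its centre.
- forceps: Bystander: steel forceps, 120 mm long and 6 mm high, lying along its x, loose. Origin near the middle of its length, on the bench.

How it is judged (in metres and radians):
On the way, in this order (a step that is already met when the one before it is completed fails the run):
1. the bezel's zero mark stands at the resting pointer (within 0.1 rad), the plunger up (value of joint bezel between -0.1 and 0.1 rad and value of joint plunger below 0.002 m), for 0.3 s.
2. the fingers hold the plunger at half a turn: 12 mm, within 1.5 mm (value of joint plunger between 0.0105 and 0.0135 m and contact force between the fingers and cap above 5 N), for 0.5 s.
At the end, for the whole second after the job is handed in: The fingers still press the plunger's cap with more than 5 N, its travel is 12 mm within 1.5 mm (the pointer half a turn from rest, within 22 degrees), and the bezel is still at zero within 0.12 rad (all of step 2 and value of joint bezel between -0.12 and 0.12 rad); the arm keeps its last pose, push and grip.
It fails at once if the plunger is pushed down to its stop (over 17 mm) (value of joint plunger above 0.017 m).
It fails at once if a bystander is moved by more than 25 mm (distance of any of dropper, stain_jar, petri, slide_box, tally, forceps from where it was at the start of the episode above 0.025 m).
It also fails if it takes over 51 s, if anything falls off the work surface, if the arm or the gripper's body presses on something with over 40 N, if the wrist force passes 120 N, or if a joint passes its speed limit or range.

ROBOT

A 6-joint arm with a two-finger parallel gripper is mounted at the origin on the work surface. World frame = base frame: x ahead of the robot, y to its left, z up, the work surface at z = 0. Lengths are in m, angles in degrees, forces in N, time in s.
With the tool pointing down it reaches from about 0.3 to 0.75 m from the base axis. Payload 8.5 kg.
Tool frame: the origin (TCP) lies midway between the tips of the shut fingers; the grasp point (between the pads) lies 19 mm behind it; z points along the fingers, y is the line along which they close (so a half turn about z gives the same grasp; the last joint's range is limited). The gripper opens to 85 mm and grips with 20 to 120 N. Pads are 22 mm wide; open, the fingers measure 114 mm over their backs; the gripper's body (76 mm by 85 mm) begins 54 mm behind the grasp point. The pads swing forward as they close: fully open they stand 13 mm farther back than shut.
Start: joints at [51.091, 21.807, 74.336, -0, 83.858, -12.336], TCP at [0.246, 0.492, 0.231] pointing down, gripper open.
Joint ranges: [-178.18, 178.18], [-50.72, 133.34], [12.68, 142.11], [-81.47, 261.47], [9.98, 163.14], [-165.26, 165.26]. Speed limits (degrees/s): [136.94, 136.94, 180, 180, 180, 180].

INTERFACE

Orientations are given as a 3x3 rotation matrix whose columns are the frame's x, y, z axes.
In Python, from rig import env, get_image, close_job gives the robot as it stands.
- The arm moves only by the tool step_arm, never from a script. Its argument "targets" is a list of rows, each a list of 2 entries, a list of its own where there are three numbers: the shift along the tool's x, y, z as a fraction of full scale, then the turn, a rotation vector about the tool's x, y, z as a fraction of full scale. In form: [[[x, y, z], [wx, wy, wz]], ...]. A call has 1 to 10 rows; each row is the pose to reach, as a shift and turn from the pose commanded when the call began, along the tool's axes at that moment; what a row does not reach only later rows make up. Full scale, the value 1, is 0.3 m for a shift and 45 degrees for a turn. A row lasts 1/12 s, in which the tool goes at most 41.7 mm and 7.16 degrees, less where a joint would pass 70% of its speed; a pose out of reach is approached as far as the arm can. A call with a number of a shift or a turn outside -1 to 1 is refused whole. A call with a gripper value outside its range is refused whole. "jaw" is the finger opening in mm, from 0 to 85.4, set as the call begins (left out, the last holds). The fingers move at their own pace and stop on an object; "grip_force" is the grip in N (left out, the last holds). Time passes only in rows, so rows that repeat a pose let the fingers close. It gives the time, the measured TCP pose, the force, the opening and the grip force at its end, in the units of the state.
- env.observe(): the state, without advancing time (a new reading comes with each control period).
- get_image(name): name is "scene" or "top"; returns a dict with "img" (400x640x3 uint8, red, green, blue), "z_map" (400x640 float32, m along the optical axis (not along the pixel's ray), 0 where there is no reading), "intrinsics" (3x3 intrinsics, pixels), "rvec" (rotation vector, rad) and "tvec" (3), from world to camera coordinates, as OpenCV has them. Camera axes: x right, y down, z forward; pixel columns grow to the right and rows downward; lengths in m; the calibration is good to about 2 mm. A picture is of the moment at which its call begins.
- close_job(): hands the job in; it is judged then, once.
The state is a dict: "time_s": time; "q": joint angles; "qvel": joint speeds; "joint_efforts": joint torques, N m; "position": TCP position; "tool_rot": TCP orientation; "ft_force": force on the tool from outside, world axes, zero at the start; "wrist_torque": the same for the moment, N m; "grip_width": finger opening in m; "gripper_force": force on a finger pad.
Only numpy, scipy, OpenCV 4.12 (cv2) and the standard library are available. Lean on these libraries where they do the work, as an engineer would, in place of code of your own. Each camera call takes 0.05 s, during which the arm holds its last target. There are 200 camera calls.

## Working session

There is one attempt and no reset: what is moved stays moved. The work goes in short steps, Python scripts to look and compute and a tool call to move; the robot and the scene stay as the last step left them, time stands still between calls to the robot, and variables do not carry over. Pictures are saved under pics/ and viewed, at most 10 in all, crops included, and the job is handed in when it is done.

Besides the shell and the picture viewer there is one more tool, called after ">>>" by a JSON object that holds its "api" and its "payload", one argument or row to a line. step_arm: Moves the arm, as the interface text tells. Its arguments: {"type":"object","properties":{"targets":{"type":"array","items":{"type":"array"}},"jaw":{"type":"number"},"grip_force":{"type":"number"}},"required":["targets"]}

```bash
ls; mkdir -p pics; cat > h.py <<'E'
import numpy as np,cv2
from rig import env,get_image,close_job
def cam(n):
    d=get_image(n);R=cv2.Rodrigues(np.array(d['rvec'],float))[0];return d,R,np.array(d['tvec'],float).ravel(),np.array(d['intrinsics'],float)
def world(c):
    d,R,t,K=c;z=d['z_map'];v,u=np.mgrid[:z.shape[0],:z.shape[1]]
    P=np.stack([(u-K[0,2])/K[0,0]*z,(v-K[1,2])/K[1,1]*z,z],-1);return (P-t)@R
def ray(c,u,v,h):
    d,R,t,K=c;o=-R.T@t;r=R.T@np.linalg.inv(K)@[u,v,1];return o+r*(h-o[2])/r[2]
def save(c,n): cv2.imwrite('pics/'+n,c[0]['img'][:,:,::-1])
E
python3 - <<'E'
from h import *
for n in('top','scene'):
    c=cam(n);save(c,n+'0.png');W=world(c);print(n,c[3][0,0],-c[1].T@c[2])
s=env.observe();print(s['time_s'],s['position'],s['tool_rot'],s['grip_width'])
E
```

```text
pics
top 456.26472245672164 [0.45947813 0.03221289 1.13928009]
scene 510.46492690800017 [ 1.22882834 -0.21043027  0.80227891]
0.1 [0.24588473 0.49167889 0.23075881] [[-8.94328564e-01  4.47410012e-01 -8.37134872e-04]
 [ 4.47410702e-01  8.94328017e-01 -1.03002301e-03]
 [ 2.87830563e-04 -1.29572210e-03 -9.99999119e-01]] 0.08523327661112284
```

View pics/top0.png

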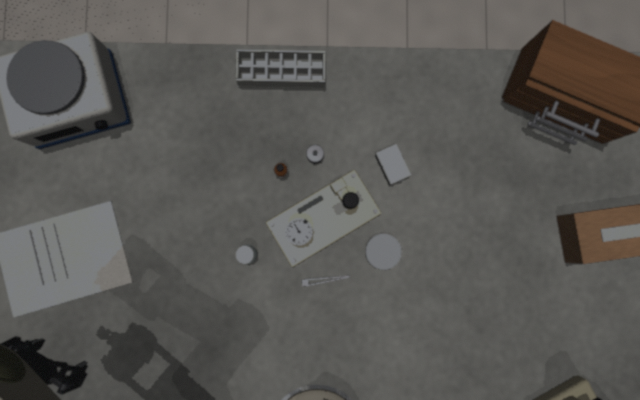

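View pics/scene0.png

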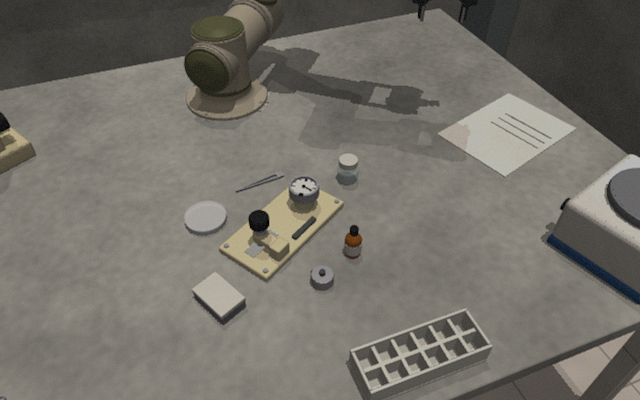

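The top view shows the stand with the dial at about (300,233) and the black cap at (350,200). Dropper, jar and tally sit around the dial; petri and forceps are below. Next I measure the stand and enlarge the dial.

```bash
python3 - <<'E'
from h import *
out=[]
for n,(u0,u1,v0,v1) in {'top':(278,322,212,252),'scene':(280,330,168,213)}.items():
    c=cam(n);W=world(c);im=c[0]['img']
    out.append(cv2.resize(im[v0:v1,u0:u1,::-1],(400,380),interpolation=cv2.INTER_CUBIC))
    hsv=cv2.cvtColor(im,cv2.COLOR_RGB2HSV)
    near=(abs(W[...,0]-.45)<.3)&(abs(W[...,1]-.05)<.3)
    m=(near&(abs(W[...,2]-.016)<.006)).astype('u1')
    k=max(cv2.findContours(m,0,2)[0],key=cv2.contourArea)
    P=W[m>0]; 
    lab=np.zeros_like(m);cv2.drawContours(lab,[k],-1,1,-1);P=W[(lab>0)&(m>0)]
    r=cv2.minAreaRect((P[:,:2]*1000).astype('f4'));print(n,'plate',r,np.median(P[:,2]))
    for a,b in((.064,.078),(.090,.102)):
        m=(near&(W[...,2]>a)&(W[...,2]<b)).astype('u1')
        nl,l,st,ce=cv2.connectedComponentsWithStats(m)
        for i in range(1,nl):
            if st[i,4]>30:
                Q=W[l==i];print(a,st[i],ce[i],Q.mean(0),cv2.minEnclosingCircle((Q[:,:2]*1000).astype('f4')))
cv2.imwrite('pics/dial0.png',np.hstack(out))
E
```

```text
top plate ((528.90673828125, -9.851593017578125), (129.85926818847656, 259.3743591308594), 31.726409912109375) 0.014691459462954262
0.064 [276 164   7   8  45] [279.2        167.46666667] [0.64198948 0.09701925 0.07300963] ((642.3699951171875, 96.68478393554688), 8.542214393615723)
0.064 [285 218  27  28 442] [298.10859729 231.29638009] [0.49232433 0.05006906 0.06786123] ((491.9701843261719, 49.68592834472656), 32.12268829345703)
0.09 [342 192  17  17 217] [350.01843318 199.88940092] [ 0.56548257 -0.06877903  0.09429024] ((564.954345703125, -68.96196746826172), 19.597454071044922)
scene plate ((530.5572509765625, -11.4464111328125), (131.91317749023438, 262.0357666015625), 31.313922882080078) 0.01568547714294547
0.064 [289 175  31  24 565] [303.89911504 186.76460177] [0.49326441 0.04865582 0.068192  ] ((493.4423828125, 50.05467224121094), 34.186954498291016)
0.064 [251 224  19   9  33] [261.06060606 229.27272727] [ 0.58186964 -0.07151884  0.07532812] ((574.1796264648438, -71.15641784667969), 17.661983489990234)
0.064 [350 225   9  11  81] [354.13580247 230.17283951] [0.6461484  0.09465966 0.07207506] ((645.0239868164062, 96.8214111328125), 10.428171157836914)
0.09 [249 210  21  17 259] [258.55984556 217.76447876] [ 0.56925379 -0.07107594  0.09485578] ((567.1580200195312, -70.52111053466797), 20.30611228942871)
```

View pics/dial0.png

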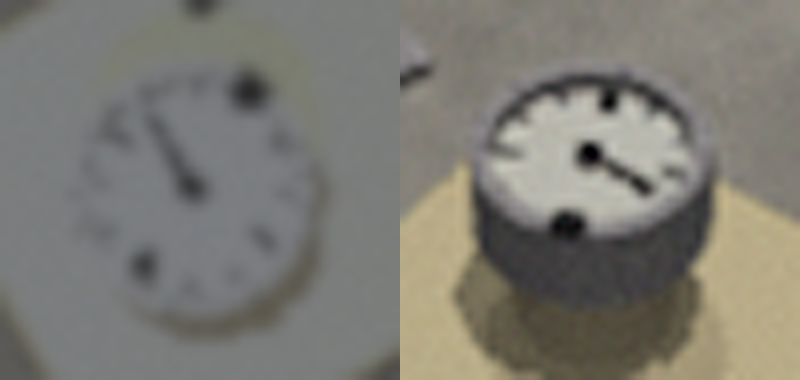

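The crop shows the pointer (150,112) about the hub (190,187), with the zero mark at (250,90) and the dot at (145,265). That puts the bezel about 64° (1.11 rad) clockwise. The dial centre is about (0.493, 0.0495) and the cap (0.566, -0.070), 140 mm apart as they should be. I move above the dial with the yaw unchanged.

>>> {"api": "step_arm", "payload": {
  "targets": [
    [[-0.1,-0.068,0],[0,0,0]],
    [[-0.2,-0.136,0],[0,0,0]],
    [[-0.3,-0.204,0],[0,0,0]],
    [[-0.4,-0.272,0],[0,0,0]],
    [[-0.5,-0.34,0],[0,0,0]],
    [[-0.6,-0.408,0],[0,0,0]],
    [[-0.7,-0.476,0],[0,0,0]],
    [[-0.7,-0.476,0],[0,0,0]]
  ],
  "jaw": 85.4
}}

```text
time_s: 0.87
position: [0.3724, 0.2661, 0.2312]
tool_rot: [[-0.892, 0.452, 0.001], [0.452, 0.892, -0.001], [-0.001, -0.001, -1.0]]
ft_force: [0.3, -0.2, -0.1]
grip_width: 0.0852
gripper_force: 0.0
```

>>> {"api": "step_arm", "payload": {
  "targets": [
    [[-0.1,-0.068,0],[0,0,0]],
    [[-0.2,-0.136,0],[0,0,0]],
    [[-0.3,-0.204,0],[0,0,0]],
    [[-0.4,-0.272,0],[0,0,0]],
    [[-0.5,-0.34,0],[0,0,0]],
    [[-0.6,-0.408,0],[0,0,0]],
    [[-0.697,-0.475,0],[0,0,0]],
    [[-0.697,-0.475,0],[0,0,0]],
    [[-0.697,-0.475,0],[0,0,0]]
  ]
}}

```text
time_s: 1.62
position: [0.4937, 0.0481, 0.2308]
tool_rot: [[-0.893, 0.45, -0.001], [0.45, 0.893, 0.0], [0.001, -0.0, -1.0]]
ft_force: [-0.4, 0.6, -0.1]
grip_width: 0.0852
gripper_force: 0.0
```

>>> {"api": "step_arm", "payload": {
  "targets": [
    [[0.005,0.003,0.1],[0,0,0]],
    [[0.005,0.003,0.2],[0,0,0]],
    [[0.005,0.003,0.3],[0,0,0]],
    [[0.005,0.003,0.4],[0,0,0]],
    [[0.005,0.003,0.47],[0,0,0]],
    [[0.005,0.003,0.52],[0,0,0]],
    [[0.005,0.003,0.56],[0,0,0]],
    [[0.005,0.003,0.59],[0,0,0]],
    [[0.005,0.003,0.615],[0,0,0]],
    [[0.005,0.003,0.615],[0,0,0]]
  ]
}}

```text
time_s: 2.45
position: [0.4916, 0.0514, 0.0459]
tool_rot: [[-0.895, 0.447, -0.002], [0.447, 0.895, 0.0], [0.002, -0.001, -1.0]]
ft_force: [-0.2, -0.4, 0.5]
grip_width: 0.0851
gripper_force: 0.0
```

>>> {"api": "step_arm", "payload": {
  "targets": [
    [[0,0,0],[0,0,0]],
    [[0,0,0],[0,0,0]],
    [[0,0,0],[0,0,0]],
    [[0,0,0],[0,0,0]],
    [[0,0,0],[0,0,0]],
    [[0,0,0],[0,0,0]],
    [[0,0,0],[0,0,0]],
    [[0,0,0],[0,0,0]]
  ],
  "jaw": 58,
  "grip_force": 30
}}

```text
time_s: 3.12
position: [0.4915, 0.0486, 0.0482]
tool_rot: [[-0.895, 0.446, -0.001], [0.446, 0.895, -0.004], [-0.001, -0.005, -1.0]]
ft_force: [-8.8, -15.5, 10.9]
grip_width: 0.0627
gripper_force: 31.0
```

Gripped at 62.7 mm, but off centre by a few mm along tool y. I centre it, then turn the first half.

>>> {"api": "step_arm", "payload": {
  "targets": [
    [[0,-0.005,0],[0,0,0]],
    [[0,-0.009,0],[0,0,0]],
    [[0,-0.009,0],[0,0,0]],
    [[0,-0.009,0],[0,0,0]]
  ]
}}

```text
time_s: 3.45
position: [0.4914, 0.0483, 0.0482]
tool_rot: [[-0.894, 0.447, 0.002], [0.447, 0.894, -0.0], [-0.002, 0.0, -1.0]]
ft_force: [-2.5, 1.2, 7.6]
grip_width: 0.0632
gripper_force: 31.3
```

>>> {"api": "step_arm", "payload": {
  "targets": [
    [[0,0,0],[0,0,-0.05]],
    [[0,0,0],[0,0,-0.12]],
    [[0,0,0],[0,0,-0.2]],
    [[0,0,0],[0,0,-0.28]],
    [[0,0,0],[0,0,-0.36]],
    [[0,0,0],[0,0,-0.44]],
    [[0,0,0],[0,0,-0.52]],
    [[0,0,0],[0,0,-0.6]],
    [[0,0,0],[0,0,-0.67]],
    [[0,0,0],[0,0,-0.7]]
  ]
}}

```text
time_s: 4.28
position: [0.4914, 0.0484, 0.0483]
tool_rot: [[-0.996, -0.089, 0.002], [-0.089, 0.996, -0.0], [-0.002, -0.001, -1.0]]
ft_force: [-2.7, 0.9, 8.4]
grip_width: 0.0631
gripper_force: 31.3
```

>>> {"api": "step_arm", "payload": {
  "targets": [
    [[0,0,0],[0,0,-0.05]],
    [[0,0,0],[0,0,-0.12]],
    [[0,0,0],[0,0,-0.2]],
    [[0,0,0],[0,0,-0.28]],
    [[0,0,0],[0,0,-0.36]],
    [[0,0,0],[0,0,-0.44]],
    [[0,0,0],[0,0,-0.52]],
    [[0,0,0],[0,0,-0.6]],
    [[0,0,0],[0,0,-0.68]],
    [[0,0,0],[0,0,-0.71]]
  ]
}}

```text
time_s: 5.12
position: [0.4915, 0.0485, 0.0483]
tool_rot: [[-0.798, -0.603, 0.002], [-0.603, 0.798, -0.0], [-0.002, -0.001, -1.0]]
ft_force: [-2.6, 1.3, 6.9]
grip_width: 0.0627
gripper_force: 31.3
```

```bash
python3 - <<'E'
from h import *
s=env.observe();print(s['tool_rot'],s['ft_force'],s['q'])
out=[]
for n,(u0,u1,v0,v1) in {'top':(278,322,212,252),'scene':(280,330,168,213)}.items():
    out.append(cv2.resize(cam(n)[0]['img'][v0:v1,u0:u1,::-1],(400,380),interpolation=cv2.INTER_CUBIC))
cv2.imwrite('pics/dial1.png',np.hstack(out))
E
```

```text
[[-7.97943122e-01 -6.02728851e-01  2.16932639e-03]
 [-6.02730534e-01  7.97944784e-01 -1.57494013e-04]
 [-1.63607649e-03 -1.43319052e-03 -9.99997635e-01]] [-2.55678913  1.28700465  6.91352598] [-8.13877329e+00  2.91027219e+01  9.79592837e+01  1.08745638e-02
  5.28136760e+01 -1.35211036e+02]
```

View pics/dial1.png

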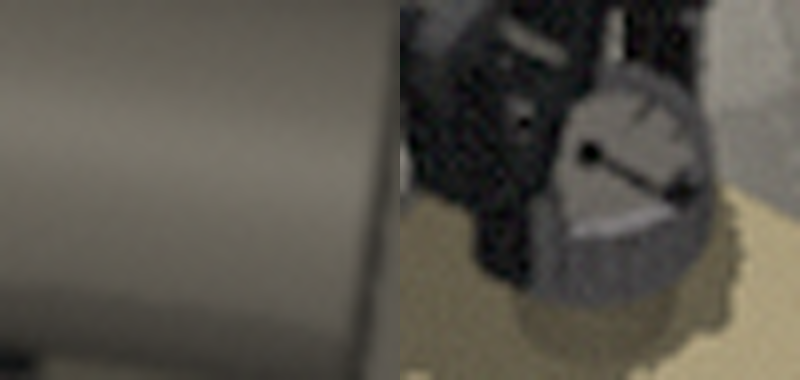

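The zero mark now sits at the pointer tip in the scene crop, around (683,188). I release, lift, and move above the cap, then check from the top.

>>> {"api": "step_arm", "payload": {
  "targets": [
    [[0,0,0],[0,0,0]],
    [[0,0,0],[0,0,0]],
    [[0,0,0],[0,0,0]],
    [[0,0,0],[0,0,0]],
    [[0,0,-0.05],[0,0,0]],
    [[0,0,-0.15],[0,0,0]],
    [[0,0,-0.25],[0,0,0]],
    [[0,0,-0.35],[0,0,0]],
    [[0,0,-0.45],[0,0,0]],
    [[0,0,-0.5],[0,0,0]]
  ],
  "jaw": 85.4
}}

```text
time_s: 6.05
position: [0.4919, 0.0482, 0.2003]
tool_rot: [[-0.8, -0.6, 0.005], [-0.6, 0.8, -0.001], [-0.003, -0.003, -1.0]]
ft_force: [0.4, 0.1, 1.1]
grip_width: 0.0849
gripper_force: 0.0
```

>>> {"api": "step_arm", "payload": {
  "targets": [
    [[0.01,-0.1,0],[0,0,0]],
    [[0.02,-0.2,0],[0,0,0]],
    [[0.03,-0.3,0],[0,0,0]],
    [[0.035,-0.4,0],[0,0,0]],
    [[0.039,-0.465,0],[0,0,0]],
    [[0.039,-0.465,0],[0,0,0]],
    [[0.039,-0.465,0],[0,0,0]],
    [[0.039,-0.465,0],[0,0,0]]
  ],
  "jaw": 0
}}

```text
time_s: 6.72
position: [0.5649, -0.0697, 0.1966]
tool_rot: [[-0.8, -0.6, -0.001], [-0.6, 0.8, 0.0], [0.0, 0.001, -1.0]]
ft_force: [-0.5, 0.1, 0.2]
grip_width: -0.0001
gripper_force: 0.0
```

```bash
python3 - <<'E'
from h import *
s=env.observe();print(s['position'],s['ft_force'],s['grip_width'],s['time_s'])
out=[]
for n,(u0,u1,v0,v1) in {'top':(278,322,212,252),'scene':(280,330,168,213)}.items():
    out.append(cv2.resize(cam(n)[0]['img'][v0:v1,u0:u1,::-1],(400,380),interpolation=cv2.INTER_CUBIC))
cv2.imwrite('pics/dial2.png',np.hstack(out))
E
```

```text
[ 0.56493954 -0.06968131  0.19663003] [-0.48856802  0.13944725  0.17326523] -0.00010445735073043758 6.7167
```

View pics/dial2.png

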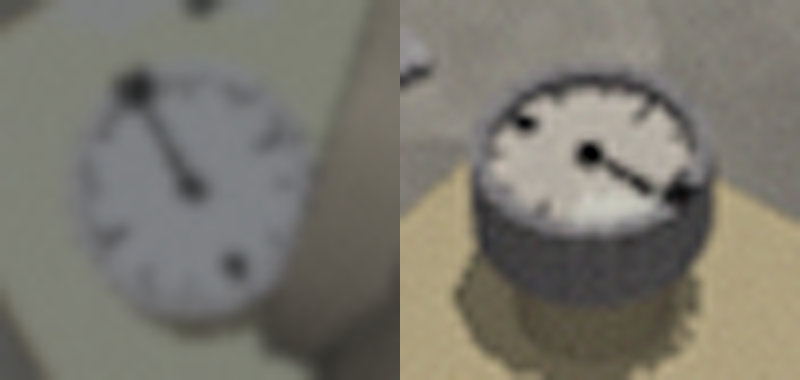

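Visually aligned: zero (135,90), pointer, hub and dot (235,265) lie on one line. I check this numerically with ray casts.

```bash
cat > ang.py <<'E'
from h import *
def blob(g,u,v,r=2):
    w=g[v-r:v+r+1,u-r:u+r+1].astype(float);w=np.clip(np.percentile(w,80)-w,0,None);y,x=np.mgrid[v-r:v+r+1,u-r:u+r+1];return (w*x).sum()/w.sum(),(w*y).sum()/w.sum()
E
python3 - <<'E'
from ang import *
for n,(u0,v0,su,sv),pz,pd in (('top',(278,212,9.09,9.5),(135,90),(235,265)),('scene',(280,168,8,8.44),(683-400,190),(523-400,123))):
    c=cam(n);g=cv2.cvtColor(c[0]['img'],cv2.COLOR_RGB2GRAY)
    f=lambda p:blob(g,int(p[0]/su+u0),int(p[1]/sv+v0))
    Z=ray(c,*f(pz),.072);D=ray(c,*f(pd),.066);d=Z-D
    print(n,Z,D,np.hypot(*d[:2]),np.degrees(np.arctan2(d[1],d[0])),'stand 31.5')
E
```

```text
top [0.51579173 0.0634657  0.072     ] [0.47315168 0.03724093 0.066     ] 0.050059089149561975 31.592631545066787 stand 31.5
scene [0.51662647 0.06449396 0.072     ] [0.46900915 0.03642883 0.066     ] 0.055272606744087356 30.51463944313981 stand 31.5
```

Bezel error is about 0–1°, well within tolerance. Descend to just above the cap, then press gently.

>>> {"api": "step_arm", "payload": {
  "targets": [
    [[-0.003,-0.002,0.1],[0,0,0]],
    [[-0.003,-0.002,0.2],[0,0,0]],
    [[-0.003,-0.002,0.26],[0,0,0]],
    [[-0.003,-0.002,0.29],[0,0,0]],
    [[-0.003,-0.002,0.31],[0,0,0]],
    [[-0.003,-0.002,0.32],[0,0,0]],
    [[-0.003,-0.002,0.32],[0,0,0]],
    [[-0.003,-0.002,0.32],[0,0,0]]
  ]
}}

```text
time_s: 7.58
position: [0.567, -0.0704, 0.1019]
tool_rot: [[-0.8, -0.6, 0.002], [-0.6, 0.8, -0.001], [-0.001, -0.002, -1.0]]
ft_force: [-0.3, -0.4, 1.0]
grip_width: -0.0002
gripper_force: 0.0
```

>>> {"api": "step_arm", "payload": {
  "targets": [
    [[0,0,0.005],[0,0,0]],
    [[0,0,0.01],[0,0,0]],
    [[0,0,0.015],[0,0,0]],
    [[0,0,0.02],[0,0,0]],
    [[0,0,0.025],[0,0,0]],
    [[0,0,0.03],[0,0,0]],
    [[0,0,0.034],[0,0,0]],
    [[0,0,0.034],[0,0,0]],
    [[0,0,0.034],[0,0,0]],
    [[0,0,0.034],[0,0,0]]
  ]
}}

```text
time_s: 8.42
position: [0.5667, -0.0703, 0.0909]
tool_rot: [[-0.8, -0.6, 0.001], [-0.6, 0.8, -0.0], [-0.0, -0.001, -1.0]]
ft_force: [-0.6, 0.2, 4.7]
grip_width: 0.0001
gripper_force: 2.7
```

>>> {"api": "step_arm", "payload": {
  "targets": [
    [[0,0,0.005],[0,0,0]],
    [[0,0,0.01],[0,0,0]],
    [[0,0,0.015],[0,0,0]],
    [[0,0,0.02],[0,0,0]],
    [[0,0,0.022],[0,0,0]],
    [[0,0,0.022],[0,0,0]],
    [[0,0,0.022],[0,0,0]],
    [[0,0,0.022],[0,0,0]]
  ]
}}

```text
time_s: 9.08
position: [0.5667, -0.0703, 0.0848]
tool_rot: [[-0.8, -0.6, 0.001], [-0.6, 0.8, -0.0], [-0.001, -0.001, -1.0]]
ft_force: [-2.7, 0.9, 9.3]
grip_width: -0.0003
gripper_force: 4.5
```

```bash
python3 - <<'E'
from h import *
s=env.observe();print(s['position'],s['ft_force'],s['time_s'])
out=[]
for n,(u0,u1,v0,v1) in {'top':(278,322,212,252),'scene':(280,330,168,213)}.items():
    out.append(cv2.resize(cam(n)[0]['img'][v0:v1,u0:u1,::-1],(400,380),interpolation=cv2.INTER_CUBIC))
cv2.imwrite('pics/dial3.png',np.hstack(out))
E
```

```text
[ 0.56673039 -0.07032803  0.08478322] [-2.68165008  0.89067605  9.3077285 ] 9.0833
```

View pics/dial3.png

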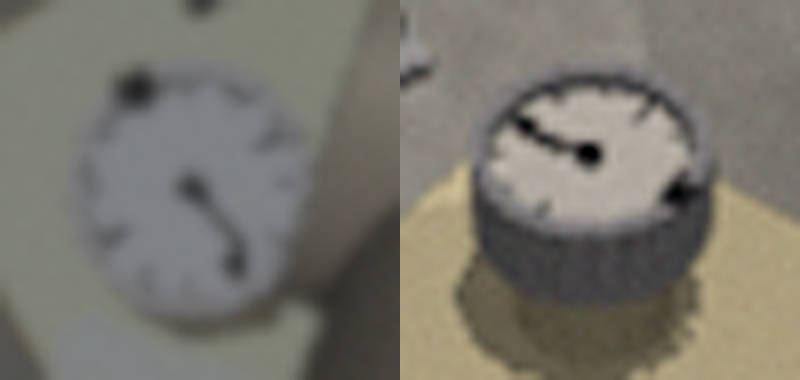

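The pointer is nearly on the dot, about 12° (0.8 mm) short, which agrees with z = 0.0848. I press 0.9 mm more and hold.

>>> {"api": "step_arm", "payload": {
  "targets": [
    [[0,0,0.002],[0,0,0]],
    [[0,0,0.003],[0,0,0]],
    [[0,0,0.003],[0,0,0]],
    [[0,0,0.003],[0,0,0]],
    [[0,0,0.003],[0,0,0]],
    [[0,0,0.003],[0,0,0]],
    [[0,0,0.003],[0,0,0]],
    [[0,0,0.003],[0,0,0]],
    [[0,0,0.003],[0,0,0]],
    [[0,0,0.003],[0,0,0]]
  ]
}}

```text
time_s: 10.02
position: [0.5667, -0.0703, 0.084]
tool_rot: [[-0.8, -0.6, 0.001], [-0.6, 0.8, -0.0], [-0.001, -0.001, -1.0]]
ft_force: [-2.2, 0.4, 10.2]
grip_width: -0.0001
gripper_force: 4.8
```

```bash
python3 - <<'E'
from h import *
s=env.observe();print(s['position'],s['ft_force'],s['time_s'])
out=[]
for n,(u0,u1,v0,v1) in {'top':(278,322,212,252),'scene':(280,330,168,213)}.items():
    out.append(cv2.resize(cam(n)[0]['img'][v0:v1,u0:u1,::-1],(400,380),interpolation=cv2.INTER_CUBIC))
cv2.imwrite('pics/dial4.png',np.hstack(out))
E
```

```text
[ 0.56671162 -0.070321    0.08395546] [-2.23304853  0.4094448  10.2104596 ] 10.0167
```

View pics/dial4.png

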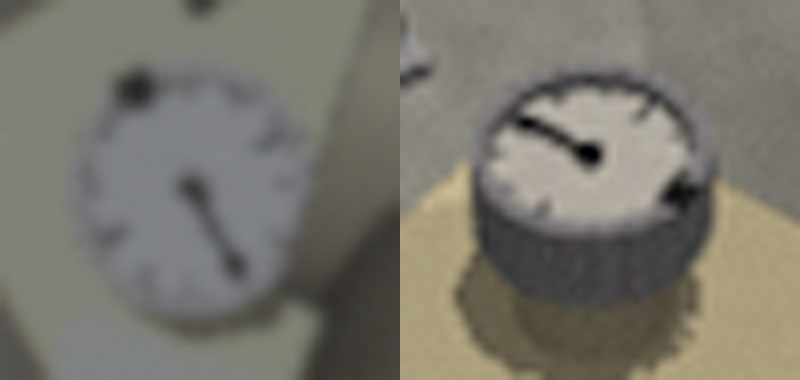

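The pointer now ends on the dot at (235,268) in both views. Height 84 mm and 10.2 N both match 12 mm of travel, and it has been held for over 0.5 s. I hand it in.

```bash
python3 -c "
from rig import close_job
print(close_job())"
```

```text
the job is handed in; nothing more can be done
None
```

The job is handed in: the bezel stands at zero within about 1°, and the fingers hold the plunger at about 12 mm with 10.2 N, the pointer on the dot; no verdict was returned, and I did not re-measure the bystanders.

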